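# Find the rocking corner of the chasing board and press its shim flat

### The arm

A 6-joint arm with a two-finger parallel gripper is mounted at the origin on the work surface. World frame = base frame: x ahead of the robot, y to its left, z up, the work surface at z = 0. Lengths are in m, angles in rad, forces in N, time in s.
With the tool pointing down it reaches from about 0.275 to 0.975 m from the base axis. Payload 8.4 kg.
Tool frame: the origin (TCP) lies between the finger pads; the fingertips stand 11 mm ahead of it and the grasp point (between the pads) lies 8 mm behind it; z points along the fingers, y is the direction in which the jaws open and shut (so a half turn about z gives the same grasp; the last joint's range is limited). The gripper opens to 92 mm and grips with 3 to 60 N. Pads are 20 mm wide; open, the fingers measure 128 mm over their backs; the gripper's body (75 mm by 189 mm) begins 69 mm behind the grasp point.
Start: joints at [-1.183, 0.353, 1.633, -0, 1.155, -0.002], TCP at [0.238, -0.578, 0.226] pointing down, gripper open.
Joint ranges: [-2.63, 2.63], [-0.92, 2.1], [0.06, 2.66], [-1.3, 4.44], [0, 2.69], [-3.02, 3.02]. Speed limits (rad/s): [2.22, 2.22, 2.79, 3.14, 3.14, 3.14].

### API

Orientations are given as a unit quaternion [x, y, z, w].
In Python, from plant import manip gives the robot as it stands. Calls block until the motion is done:
- manip.move_pose(position, orientation): joint-space move of the TCP to a pose.
- manip.move_l(position, attitude=None, v=0.15, threshold=None): straight line of the TCP; attitude=None keeps the orientation; v is the mean speed in m/s. With threshold (N) it stops when the force on the tool has changed by that much, and returns True; else False.
- manip.move_j(angles): joint-space move.
- manip.open_gripper() and manip.grab(): open the fingers fully, or close them until they stop; the grip force is fixed at half the most.
- manip.sleep(seconds).
- manip.solve_ik(position, orientation): joint angles nearest the present ones, or None.
- manip.get_obs(): the state.
- manip.get_image(name): name is "side" or "top"; returns a dict with "image" (400x640x3 uint8, red, green, blue), "K" (3x3 intrinsics, pixels), "view" (4x4, takes a point from world to camera coordinates). Camera axes: x right, y down, z forward; pixel columns grow to the right and rows downward; lengths in m; the calibration is good to about 2 mm. A picture is of the moment at which its call begins. There is no depth.
A pose or a line that the arm cannot do raises manip.MotionError and nothing moves.
- manip.job_done(): hands the job in, once; it reports no verdict.
The state is a dict: "t": time; "q": joint angles; "qd": joint speeds; "effort": joint torques, N m; "position": TCP position; "eef_rot": TCP orientation; "contact_force": force on the tool from outside, world axes, zero at the start; "wrist_torque": the same for the moment, N m; "grip_width": finger opening in m.
Only numpy, scipy, OpenCV 4.12 (cv2) and the standard library are available. Lean on these libraries where they do the work, as an engineer would, in place of code of your own. Each camera call takes 0.05 s, during which the arm holds its last target. There are 200 camera calls.

### The job

The red chasing board rocks on one of its four feet. Press down on its steel corner lugs one at a time with closed fingertips until you find the one that sinks, then press the raised brass shim leaf of that corner (just in front of its lug, on the robot's side) down flat, fully home. Leave the other three leaves raised, do not lift or shift the board, and leave the things around and on it where they are.

Things in the scene. Friction and masses are not known exactly. Their poses are not given: they have to be found in the camera images.
- board: Red chasing board, 165 x 168 mm, brass relief panel on top, on two steel cross-bars along its y; 2.2 kg, loose on four feet. Bar ends stick out past the red part (edge at y = +-84 mm) as four steel lugs. Origin: centre of the underside of the bars, 38 mm above the bench; x away from the robot, y left, z up, yaw at most 0.22 rad. Lug tops at z = 10 mm, red rim at z = 26 mm.
- lug_near_right (a point): Centre of the top face of the steel lug nearer the robot, right (-y), the place to press that corner; it turns with the board. Lug 36 mm along x, 52 mm along y, 10 mm thick, clear above; on a foot with a dark pad.
- lug_near_left (a point): Centre of the top face of the steel lug nearer the robot, left (+y), the place to press that corner; it turns with the board. Lug 36 mm along x, 52 mm along y, 10 mm thick, clear above; on a foot with a dark pad.
- lug_far_right (a point): Centre of the top face of the steel lug farther from the robot, right (-y), the place to press that corner; it turns with the board. Lug 36 mm along x, 52 mm along y, 10 mm thick, clear above; on a foot with a dark pad.
- lug_far_left (a point): Centre of the top face of the steel lug farther from the robot, left (+y), the place to press that corner; it turns with the board. Lug 36 mm along x, 52 mm along y, 10 mm thick, clear above; on a foot with a dark pad.
- leaf_near_right (a point): Where to press the shim leaf of the near right lug: 48 mm towards the board's -x from the lug centre, on top of the raised leaf, about 6 mm below the lug top (point fixed to the board). The hinged brass leaf, 30 mm wide, runs from 24 to 64 mm towards -x from the lug centre and slopes up to its free end; pressed flat, its top lies 16 mm below the lug top. All four look alike.
- leaf_near_left (a point): Where to press the shim leaf of the near left lug: 48 mm towards the board's -x from the lug centre, on top of the raised leaf, about 6 mm below the lug top (point fixed to the board). The hinged brass leaf, 30 mm wide, runs from 24 to 64 mm towards -x from the lug centre and slopes up to its free end; pressed flat, its top lies 16 mm below the lug top. All four look alike.
- leaf_far_right (a point): Where to press the shim leaf of the far right lug: 48 mm towards the board's -x from the lug centre, on top of the raised leaf, about 6 mm below the lug top (point fixed to the board). The hinged brass leaf, 30 mm wide, runs from 24 to 64 mm towards -x from the lug centre and slopes up to its free end; pressed flat, its top lies 16 mm below the lug top. All four look alike.
- leaf_far_left (a point): Where to press the shim leaf of the far left lug: 48 mm towards the board's -x from the lug centre, on top of the raised leaf, about 6 mm below the lug top (point fixed to the board). The hinged brass leaf, 30 mm wide, runs from 24 to 64 mm towards -x from the lug centre and slopes up to its free end; pressed flat, its top lies 16 mm below the lug top. All four look alike.
- give (a joint): How far the pad under the rocking corner has been pushed down, m: 0 at rest, 0.005 when that corner is pressed fully down. That corner begins to sink at about 4 N, is down at about 7 N and springs back when released; the three other corners do not move. Does not say which corner it is.
- shim_loose (a joint): Angle of the shim leaf belonging to the rocking corner, whichever that is: about 0 raised, 0.36 rad fully flat. Stiff hinge on its foot: the leaf stays where it is left; pressing it down at the place described takes about 16 N. Once flat it props the corner.
- shim_b (a joint): Angle of the shim leaf of one of the three firm corners (which one is not said): about 0 raised, 0.36 rad flat. To be left raised.
- shim_c (a joint): Angle of the shim leaf of one of the three firm corners (which one is not said): about 0 raised, 0.36 rad flat. To be left raised.
- shim_d (a joint): Angle of the shim leaf of one of the three firm corners (which one is not said): about 0 raised, 0.36 rad flat. To be left raised.
- weight: Bystander, to be left alone: small steel cylinder, 24 mm across, 20 mm tall, standing on the left rim of the board; origin under its centre.
- wedge: Bystander, to be left alone: small pale wooden block 45 x 18 x 12 mm lying on the right rim of the board; origin under its centre.
- hammer: Bystander, to be left alone: hammer with a wooden handle lying on the bench to the right of the board.
- punch_basket: Bystander, to be left alone: blue basket 75 mm square and 75 mm tall, full of steel punches up to 100 mm tall, beyond the board; origin under its centre.
- pitch_bowl: Bystander, to be left alone: dark steel bowl, 120 mm across, 45 mm tall, left of the board; origin under its centre.
- wax_tin: Bystander, to be left alone: round tin 64 mm across, 50 mm tall, left of the board; origin under its centre.
- stake_block: Bystander, to be left alone: pale wooden block 70 x 110 x 60 mm, beyond the board; origin under its centre.

How it is judged:
By the outcome, as a careful person would: the job done as asked, in the order asked, and still so for the second after the job is handed in, with the robot touching nothing.
It also fails if it takes over 53 s, if anything falls off the work surface, if the arm or the gripper's body presses on something with over 40 N, if the wrist force passes 120 N, or if a joint passes its speed limit or range.

## Working session

There is one attempt and no reset: what is moved stays moved. The work goes in short steps, each a Python script; the robot and the scene stay as the last script left them, time stands still between calls to the robot, and variables do not carry over. Pictures are saved under pics/ and viewed, about 8 in all and at most 12, crops included, and the job is handed in when it is done.

```bash
mkdir -p pics; ls
python3 - <<'E'
from plant import manip
import cv2,numpy as np
np.set_printoptions(suppress=True,precision=4)
for n in("top","side"):
    d=manip.get_image(n);cv2.imwrite(f"pics/{n}0.png",d["image"][:,:,::-1]);print(n,d["K"],d["view"])
    np.savez(f"{n}.npz",K=d["K"],V=d["view"])
o=manip.get_obs();print(o)
E
```

```text
pics
top [[450.9424   0.     328.185 ]
 [  0.     450.9424 196.7002]
 [  0.       0.       1.    ]] [[-0.0152 -0.9999 -0.0068  0.0008]
 [-0.9934  0.0159 -0.1136  0.6318]
 [ 0.1137  0.005  -0.9935  1.4479]
 [ 0.      0.      0.      1.    ]]
side [[414.1295   0.     318.4047]
 [  0.     414.1295 199.3726]
 [  0.       0.       1.    ]] [[-0.9177 -0.3973  0.005   0.5747]
 [-0.2246  0.5083 -0.8314  0.2035]
 [ 0.3278 -0.7641 -0.5557  0.9812]
 [ 0.      0.      0.      1.    ]]
{'t': 0.1, 'q': array([-1.1834,  0.3536,  1.6341, -0.    ,  1.1552, -0.0024]), 'qd': array([ 0.0002, -0.0003, -0.0026, -0.0004,  0.0019,  0.0003]), 'effort': array([  0.0005, -59.4904, -33.4928,   0.0699,   0.0182,  -0.    ]), 'position': array([ 0.2373, -0.5777,  0.2249]), 'eef_rot': array([ 0.9811,  0.1937, -0.0001, -0.0006]), 'contact_force': array([-0.3643,  0.1973, -0.5047]), 'wrist_torque': array([0.0143, 0.0044, 0.008 ]), 'grip_width': 0.09212437710537626}
```

View pics/top0.png

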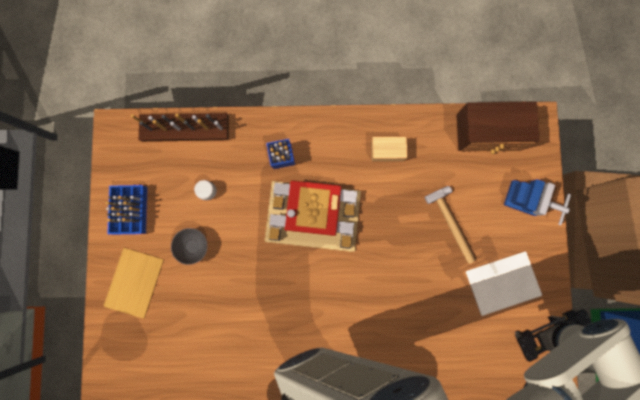

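View pics/side0.png

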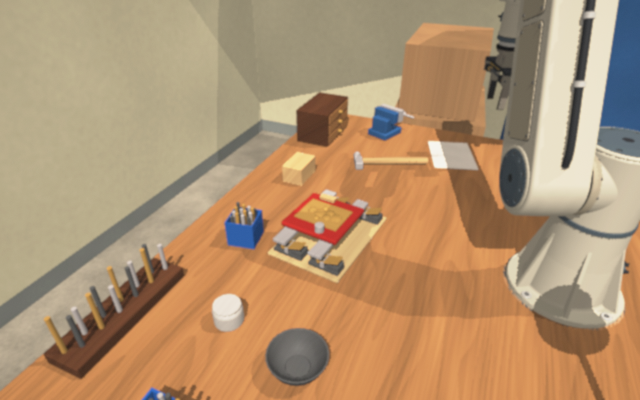

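The top view shows the board with red part around (313,207), lugs at about (281,188), (278,226), (351,195) and (347,227). The side view confirms this. Next I'll fit the red rim.

```bash
cat > h.py <<'E'
import numpy as np,cv2
C={n:np.load(n+".npz") for n in("top","side")}
def proj(n,P):
    P=np.atleast_2d(P);c=C[n];p=P@c["V"][:3,:3].T+c["V"][:3,3];p=p@c["K"].T;return p[:,:2]/p[:,2:]
def w(b,P): # board->world, b=(x,y,yaw)
    P=np.atleast_2d(P).astype(float);c,s=np.cos(b[2]),np.sin(b[2])
    return np.c_[b[0]+c*P[:,0]-s*P[:,1],b[1]+s*P[:,0]+c*P[:,1],P[:,2]+.038]
E
cat > fit.py <<'E'
from h import *
from scipy.optimize import minimize
M={}
for n,(x0,x1,y0,y1) in {"top":(265,365,170,250),"side":(265,390,180,280)}.items():
    im=cv2.imread(f"pics/{n}0.png").astype(int);b,g,r=im[...,0],im[...,1],im[...,2]
    m=((r>90)&(g<.35*r)).astype(np.uint8);k=np.zeros_like(m);k[y0:y1,x0:x1]=m[y0:y1,x0:x1]
    pts=np.argwhere(k)[:,::-1].astype(np.int32);h=np.zeros_like(m);cv2.fillConvexPoly(h,cv2.convexHull(pts),1);M[n]=h
    print(n,k.sum(),h.sum())
top=np.array([[a*.0825,b*.084,.026] for a,b in((1,1),(1,-1),(-1,-1),(-1,1))]);bot=top.copy();bot[:,2]=.010
def cost(b):
    e=0
    for n in M:
        q=cv2.convexHull(np.r_[proj(n,w(b,top)),proj(n,w(b,bot))].astype(np.float32)) 
        z=np.zeros((400,640),np.uint8);S=4
        big=np.zeros((1600,2560),np.uint8);cv2.fillConvexPoly(big,np.round((q+.5)*S*16-8).astype(np.int32),1,shift=4)
        a=cv2.resize(big.astype(np.float32),(640,400),interpolation=cv2.INTER_AREA);e+=np.abs(a-M[n]).sum()
    return e
best=min((minimize(cost,[.6,.03,y],method="Nelder-Mead",options=dict(initial_simplex=[[.6,.03,y],[.64,.03,y],[.6,.06,y],[.6,.03,y+.1]],xatol=2e-4,fatol=.3)) for y in(-.1,0)),key=lambda r:r.fun)
b=best.x;print(b,best.fun);np.save("b.npy",b)
tiles=[]
for n,(x0,y0) in {"top":(262,175),"side":(262,185)}.items():
    S=6;im=cv2.resize(cv2.imread(f"pics/{n}0.png")[y0:y0+90,x0:x0+130],None,fx=S,fy=S,interpolation=cv2.INTER_CUBIC)
    def dr(P,col):cv2.polylines(im,[np.round((proj(n,w(b,P))-[x0,y0]+.5)*S).astype(np.int32)],True,col,1)
    dr(top,(255,255,0))
    for sx in(-1,1):
        for sy in(-1,1):
            cx,cy=sx*.045,sy*.110
            dr([[cx+i*.018,cy+j*.026,.01] for i,j in((1,1),(1,-1),(-1,-1),(-1,1))],(0,255,0))
    cv2.imwrite(f"pics/{n}fit.png",im)
E
python3 fit.py
```

```text
top 936 2555
side 930 2336
[ 0.59624463  0.04074486 -0.11373956] 494.8125
```

View pics/topfit.png

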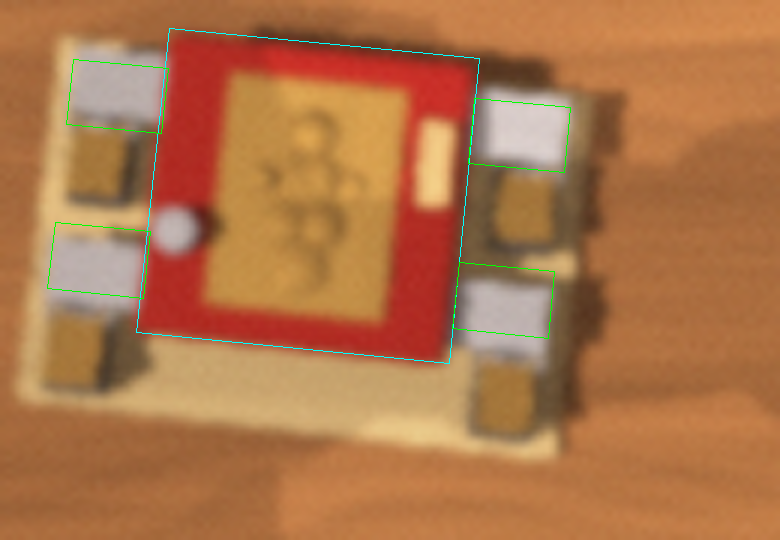

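View pics/sidefit.png

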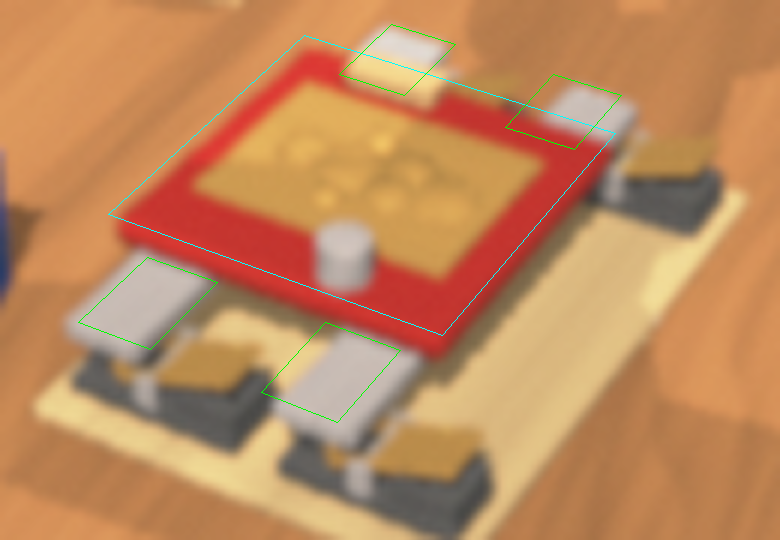

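The overlay shows the fit slightly off: the rim is biased outward in the side view, and the near lugs sit a few mm nearer the robot than assumed. I'll refit from picked points in both views: rim corners, plus lug and leaf centres.

```bash
cat > fit2.py <<'E'
from h import *
from scipy.optimize import least_squares
R=lambda a,b:("r",a,b); 
T={"r":{(1,1):(172,35),(1,-1):(477,64),(-1,-1):(449,358),(-1,1):(140,329)},
   "l":{(1,1):(118,88),(-1,1):(98,266),(1,-1):(522,130),(-1,-1):(504,310)}}
S_={"r":{(1,1):(117,222),(1,-1):(302,45),(-1,-1):(618,148),(-1,1):(440,343)},
   "l":{(1,1):(142,298),(-1,1):(348,382)}}
O={"top":(T,(262,175)),"side":(S_,(262,185))}
def res(p,full=False):
    out=[]
    for n,(D,o) in O.items():
        for k,d in D.items():
            for (a,b),uv in d.items():
                P=[a*.0825,b*.084,.026] if k=="r" else [p[3] if a>0 else p[4],b*.110,.010]
                r=(proj(n,w(p,P))[0]-(np.array(uv)/6-.5+o))*(1.5 if k=="l" else 1)
                out.append(r)
                if full:print(n,k,a,b,np.round(r,2))
    return np.concatenate(out)
s=least_squares(res,[.59,.04,-.09,.045,-.045],loss="soft_l1");print(s.x);res(s.x,True);np.save("b.npy",s.x)
for a,x in(("far",s.x[3]),("near",s.x[4])):
    for l,y in(("left",.11),("right",-.11)):print(a,l,w(s.x,[[x,y,.01],[x-.048,y,.004]]).round(4).tolist())
tiles=[]
for n,(x0,y0) in {"top":(262,175),"side":(262,185)}.items():
    S=6;im=cv2.resize(cv2.imread(f"pics/{n}0.png")[y0:y0+90,x0:x0+130],None,fx=S,fy=S,interpolation=cv2.INTER_CUBIC)
    def dr(P,col):cv2.polylines(im,[np.round((proj(n,w(s.x,P))-[x0,y0]+.5)*S).astype(np.int32)],True,col,1)
    sq=((1,1),(1,-1),(-1,-1),(-1,1))
    dr([[a*.0825,b*.084,.026] for a,b in sq],(255,255,0))
    for cx in s.x[3:5]:
        for cy in(-.11,.11):
            dr([[cx+i*.018,cy+j*.026,.01] for i,j in sq],(0,255,0))
            dr([[cx-.044+i*.02,cy+j*.015,.003+(-.007 if i>0 else .007)] for i,j in sq],(255,0,255))
    tiles.append(im)
cv2.imwrite("pics/fit2.png",cv2.resize(np.vstack(tiles),None,fx=.55,fy=.55,interpolation=cv2.INTER_AREA))
E
python3 fit2.py
```

```text
[ 0.59484959  0.04083024 -0.11419828  0.04986397 -0.04987913]
top r 1 1 [-0.48 -0.73]
top r 1 -1 [ 0.24 -0.54]
top r -1 -1 [-0.02  1.34]
top r -1 1 [-0.73  0.99]
top l 1 1 [-0.01  0.34]
top l -1 1 [-0.1   1.31]
top l 1 -1 [-0.58 -0.33]
top l -1 -1 [-0.42  0.33]
side r 1 1 [-1.04 -1.27]
side r 1 -1 [ 0.85 -1.57]
side r -1 -1 [-0.04 -2.37]
side r -1 1 [ 0.89 -1.11]
side l 1 1 [-0.16  0.27]
side l -1 1 [-0.96 -1.51]
far left [[0.6569, 0.1444, 0.048], [0.6092, 0.1499, 0.042]]
far right [[0.6319, -0.0741, 0.048], [0.5842, -0.0687, 0.042]]
near left [[0.5578, 0.1558, 0.048], [0.5101, 0.1613, 0.042]]
near right [[0.5328, -0.0628, 0.048], [0.4851, -0.0573, 0.042]]
```

View pics/fit2.png

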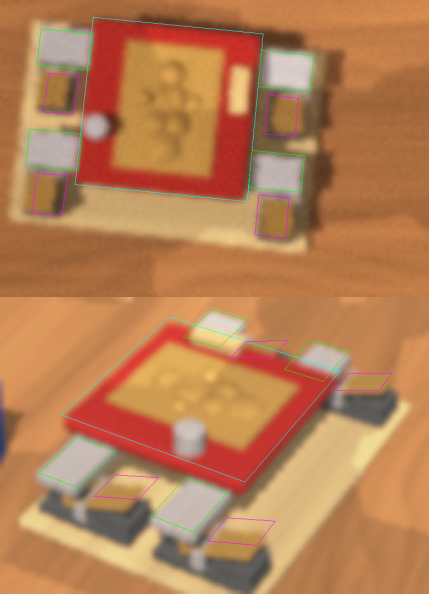

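The lug outlines now match the top view, and the leaves are within about 3 mm, so that's good enough. Next I'll close the fingers and press the near-right lug.

```bash
cat >> h.py <<'E'
from plant import manip
b=np.load("b.npy");Q=[np.cos(b[2]/2),np.sin(b[2]/2),0,0]
def lug(f,l):return w(b,[b[3] if f else b[4],.11*l,.01])[0]
def goto(p,z):manip.move_pose([p[0],p[1],z],Q)
def press(p,ztip):
    manip.move_l([p[0],p[1],ztip+.011+.010],v=.12)
    print("pre",manip.get_obs()["position"].round(4),manip.get_obs()["contact_force"].round(1))
    c=manip.move_l([p[0],p[1],ztip+.011-.008],v=.02,threshold=2);o=manip.get_obs();z0=o["position"][2];f0=o["contact_force"]
    h=manip.move_l([p[0],p[1],z0-.009],v=.012,threshold=10);manip.sleep(.1);o=manip.get_obs()
    print("touch",c,"tip z",round(z0-.011,4),f0.round(1),"| deep",h,"sink mm",round((z0-o["position"][2])*1e3,2),o["contact_force"].round(1),"tq",o["wrist_torque"].round(2))
    manip.move_l([p[0],p[1],ztip+.011+.035],v=.12);print("t",manip.get_obs()["t"])
E
python3 - <<'E'
from h import *
manip.grab();p=lug(0,-1);goto(p,.13);print(manip.get_obs()["t"],manip.get_obs()["q"].round(2))
press(p,.048)
E
```

```text
3.6083 [-0.12  0.33  1.91 -0.    0.9   1.56]
pre [ 0.533  -0.063   0.0692] [ 0.4 -0.2 -1.3]
touch True tip z 0.0483 [-2.1  0.6  8.4] | deep True sink mm -0.02 [-1.1  1.1  5.5] tq [ 0.05  0.16 -0.01]
t 5.625
```

Near-right stayed firm (no sink, contact at z 0.048). On to the others, with a gentler touch.

```bash
sed -i 's/v=.02,threshold=2/v=.01,threshold=2/; s/ztip+.011+.010\]/ztip+.011+.006]/' h.py
python3 - <<'E'
from h import *
p=lug(1,-1);goto(p,.105);press(p,.048)
E
```

```text
pre [ 0.6311 -0.074   0.0647] [ 0.1 -0.6 -0.6]
touch True tip z 0.0479 [ 0.3 -0.6  3. ] | deep True sink mm 3.74 [-1.4 -0.2  9.3] tq [0.09 0.4  0.  ]
t 8.3833
```

The far-right lug sank about 3.7 mm. I'll confirm with a stepped press that logs force against depth.

Run:
```python
from h import *
def steps(p):
    goto(p,.105);manip.move_l([p[0],p[1],.062],v=.12)
    f0=manip.get_obs()["contact_force"][2]
    for d in range(0,9):
        h=manip.move_l([p[0],p[1],.0595-.001*d],v=.02,threshold=12);o=manip.get_obs()
        f=o["contact_force"][2]-f0;print(h,round(o["position"][2]-.011,4),round(f,1))
        if h or f>14:break
    manip.move_l([p[0],p[1],.105],v=.12);print(manip.get_obs()["t"])
steps(lug(1,-1));steps(lug(0,-1))
```

```text
False 0.0489 0.3
False 0.0481 3.6
False 0.0469 4.5
False 0.0459 6.4
False 0.045 6.3
False 0.0442 6.7
False 0.044 13.9
False 0.0437 20.7
11.7583
False 0.0486 -1.0
False 0.0483 8.7
False 0.0482 20.1
14.075
```

Far-right is confirmed: it sinks about 4 mm at 4–7 N and then stops hard, while near-right takes 20 N with no give. Now I'll press the far-right leaf.

Run:
```python
from h import *
p=w(b,[b[3]-.048,-.111,.004])[0]
goto(p,.105);manip.move_l([p[0],p[1],.064],v=.12)
f0=manip.get_obs()["contact_force"]
for z in np.arange(.0500,.0235,-.002):
    h=manip.move_l([p[0],p[1],z+.011],v=.02,threshold=30);o=manip.get_obs()
    f=o["contact_force"]-f0;print(h,round(z,4),(o["position"]-[0,0,.011]).round(4),f.round(1))
    if h or f[2]>33:break
manip.sleep(.3);o=manip.get_obs();print(o["position"][2]-.011,o["contact_force"],o["t"])
manip.move_l([p[0],p[1],.105],v=.12)
manip.move_pose([.40,-.25,.25],Q)
for n in("top","side"):
    d=manip.get_image(n);cv2.imwrite(f"pics/{n}1.png",d["image"][:,:,::-1])
x=[cv2.resize(cv2.imread(f"pics/{n}1.png")[y0:y0+90,x0:x0+130],None,fx=5,fy=5,interpolation=cv2.INTER_CUBIC)for n,x0,y0 in(("top",262,175),("side",262,185))]
cv2.imwrite("pics/after.png",cv2.resize(np.vstack(x),None,fx=.66,fy=.66,interpolation=cv2.INTER_AREA));print(manip.get_obs()["t"])
```

```text
False 0.05 [ 0.5843 -0.0697  0.0505] [-0.5 -1.1  1.3]
False 0.048 [ 0.584  -0.0697  0.048 ] [-0.1 -1.8 -0.9]
False 0.046 [ 0.5841 -0.0697  0.0459] [-0.5 -1.3  1.1]
False 0.044 [ 0.584  -0.0696  0.0444] [-2.2 -1.7  6.3]
False 0.042 [ 0.5839 -0.0696  0.0426] [-3.6 -1.4  9.5]
False 0.04 [ 0.5838 -0.0696  0.0407] [-4.5 -1.6  9.8]
False 0.038 [ 0.5835 -0.0696  0.0386] [-4.5  0.3  9.2]
False 0.036 [ 0.5832 -0.0695  0.0365] [-4.8  0.3  9.6]
False 0.034 [ 0.5829 -0.0695  0.0343] [-5.8  0.1  9.2]
False 0.032 [ 0.5827 -0.0695  0.0323] [-6.3 -0.6  9.7]
False 0.03 [ 0.5827 -0.0695  0.0317] [-12.6   0.9  25.9]
False 0.028 [ 0.5828 -0.0695  0.0313] [-17.6   0.3  45.1]
0.03132118704801927 [-17.01606736   2.01844639  44.33887383] 18.2417
20.175
```

View pics/after.png

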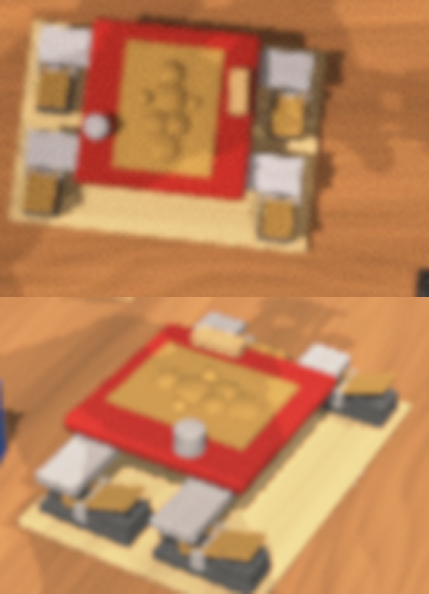

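The picture shows the far-right leaf, at about (290,115) in the top crop, lying flat and lit differently. The other three are still raised and the weight, wedge and board haven't moved. The force trace hit a hard stop at tip z 0.0317, against an expected 0.032. Last check: press the lug lightly to see that it's propped, then retreat and hand in.

Run:
```python
from h import *
p=lug(1,-1);goto(p,.105);manip.move_l([p[0],p[1],.062],v=.12)
f0=manip.get_obs()["contact_force"][2]
for z in(.0595,.0585,.0575,.0570):
    manip.move_l([p[0],p[1],z],v=.02,threshold=12);o=manip.get_obs();f=o["contact_force"][2]-f0
    print(round(o["position"][2]-.011,4),round(f,1))
    if f>10:break
manip.move_l([p[0],p[1],.105],v=.12);manip.move_pose([.40,-.25,.25],Q);manip.sleep(.3)
a=cv2.imread("pics/top0.png").astype(int)[165:255,225:410];c=manip.get_image("top")["image"][165:255,225:410,::-1].astype(int)
cv2.imwrite("pics/top2.png",c);print("t",manip.get_obs()["t"],manip.get_obs()["contact_force"].round(1))
manip.job_done()
```

```text
0.049 -0.9
0.0482 3.2
0.0479 12.1
t 24.825 [ 0.5 -0.7  0.3]
the job is handed in; nothing more can be done[ WARN:0@7.912] global loadsave.cpp:1063 imwrite_ Unsupported depth image for selected encoder is fallbacked to CV_8U.
```

The rocking corner was the far-right one. I pressed its shim leaf fully flat and handed the job in at about 25 s, well inside the 53 s limit.

- **Finding the corner:** The near-right lug took about 20 N with no give. The far-right lug sank about 4 mm at 4–7 N, then stopped hard. I stopped there, so I never pressed the two left lugs.
- **Pressing the leaf:** The leaf gave at about 10 N, less than the 16 N described. It came to a hard stop with the fingertips at z = 0.0315 m; flat should be 0.032 m. The last step reached about 45 N straight down at the fingertips, plus about 18 N sideways.
- **Last checks:** Pressed again with 12 N, the far-right lug moved only about 0.3 mm, so the corner is propped. The pictures after the leaf press show the other three leaves raised and the board, weight and wedge where they were. I saved a final picture after the last lug press but did not view it. The hammer, basket, bowl, tin and stake block were outside the crops I viewed; I only planned the moves to stay clear of them.
- **Disagreement:** My board fit was 1–2 pixels off between the two cameras. The touch heights matched the expected lug and leaf heights to within about 0.5 mm.

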